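# Let the pump head down with the ratchet lift

## Task

The pump head is held up on the ratchet lift and a wooden safety prop lies under it on the pump chamber. Draw the prop out and lay it flat in the empty long steel tray (do not drop it in); then lift the spring-loaded pawl by the crank's knob, let the crank turn back slowly in your grip until the head rests fully home on the chamber, and let the pawl back down on the ratchet before you let go. Leave everything else on the sheet where it is.

Things in the scene. Friction and masses are not known exactly. Their poses are not given: they have to be found in the camera images.
- lift: The ratchet lift: grey base plate 220 (x) x 400 (y) x 12 mm, fixed; position and yaw vary. Origin: underside, on the y midline through the crank axis (110 mm to -y) and the pump chamber's axis (110 mm to +y); the plate reaches 100 mm to -x and 120 mm to +x. Dark mast 40 x 60 mm, 272 mm high, axis 105 mm to +x of the chamber's axis. z is up.
- crank_axis (a point): Fixed point on the crank's upright axis, 172 mm above the sheet (height of the knob's middle while the pawl is down). z up; x = direction in which the crank arm points when the head is home, about 0.2 to 1.9 rad anticlockwise of the lift's x (varies). Round this axis, on a grey gear case, lies the fixed ratchet ring: radius 85 mm, 30 upright teeth, 7 mm high, tops 107 mm above the sheet.
- crank (a joint): How far the crank has turned back, rad: 0 at the start, growing clockwise from above as the head comes down, 3.55 = head home. Direction of the arm, axis to knob, from above: 3.55 rad minus this value, anticlockwise from the x axis of point crank_axis. 15 mm of head per rad. The load pushes it that way with about 6 N at the knob (4.5 to 7.5); only the pawl or your grip stops it.
- knob_mid (a point): Middle of the black upright knob at the crank's end: cylinder of 30 mm diameter, 45 mm high, 75 mm from the crank axis, spinning freely on its own axis. Middle 172 mm above the sheet with the pawl down; the collar on the arm's end is 34 mm below it. Knob and pawl are one piece sliding straight up and down in the arm's end: pull the knob up to lift the pawl.
- knob: The same knob; this origin is 172 mm below the knob's middle, on its axis.
- pawl (a joint): Lift of the pawl, m: 0 fully down between teeth, 0.007 on top of them, 0.018 upper stop. Spring and weight pull it down with 4 to 6 N. Down, it lets the crank wind up over the teeth (0.21 rad apart), not turn back past the next one. Let down at a crank value above 3.45 it drops in the last gap and the head comes home; let down earlier, the head stays up on a tooth.
- head (a joint): How far the pump head has come down, m: 0 at the start, 0.053 = home, resting on the chamber's top flange (a hard stop).
- head_mid (a point): Centre of the underside of the pump head: grey bolted disc of 90 mm diameter, 18 mm thick, carried by an arm (top 40 mm above the underside) and a carriage on the mast. Below it stands the pump chamber, a clear cylinder with metal flanges of 100 mm diameter, top 115 mm above the sheet.
- prop_mid (a point): Middle of the wooden safety prop: flat, 210 mm long, 36 mm thick, about 200 g, lying on the chamber's top flange. x axis runs along it to the handle's end, z up. Paddle 80 mm long, 60 mm wide at the -x end, under the head; handle 130 mm long, 26 mm wide at the +x end, sticking out to the lift's left or left front. About 17 mm free between prop and head.
- prop_handle (a point): Point on the prop's handle, 38 mm from its free end, half-way in width and thickness; 67 mm from prop_mid along x, about 87 mm from the prop's centre of mass, same axes. A good place to hold it, clear of the head.
- prop: The same prop; this origin lies on its underside, 45 mm from prop_mid towards the paddle's end. Same axes.
- tray_in (a point): Centre of the inner floor (4 mm above the sheet) of the empty long steel tray: 300 mm (x) by 140 mm (y) outside, rim 30 mm high, walls 4 mm; fixed; position and yaw vary. x is its long direction.
- grease_can_mid (a point): Middle of a metal can, 54 mm diameter, 165 mm high, standing beside the gear case. Bystander.
- bolt_cup_mid (a point): Middle of a small white cup, 48 mm diameter, 50 mm high, standing on the lift's base plate between gear case and chamber. Bystander.
- oil_bottle_mid (a point): Middle of a white bottle, 52 mm diameter, 140 mm high. Bystander.
- valve_plate_mid (a point): Middle of a metal disc with a black rubber boss, 84 mm diameter, 16 mm high. Bystander.
- wood_block_mid (a point): Middle of a plain wooden block 100 by 60 by 22 mm, no handle. Bystander.
- bung_mid (a point): Middle of a wooden bung, 32 mm diameter, 50 mm high. Bystander.
- screwdriver_grip (a point): Handle of a screwdriver lying on the sheet, about 200 mm long. Bystander.
- wrench_grip (a point): Shank of a steel wrench lying on the sheet, about 180 mm long. Bystander.

How it is judged:
On the way, in this order (a step that is already met when the one before it is completed fails the run):
1. the prop lies flat in the tray, let go (x of prop_mid in the frame of tray_in between -0.06 and 0.06 m and y of prop_mid in the frame of tray_in between -0.05 and 0.05 m and z of prop_mid in the frame of tray_in below 0.025 m and contact force between the fingers and prop below 0.1 N), for 0.2 s.
2. the pawl is held up by the knob, clear of the teeth, while the crank has let the head down 35 mm or more (value of joint pawl above 0.0075 m and value of joint head above 0.035 m and contact force between the fingers and knob above 0.5 N), for 0.1 s.
At the end, for the whole second after the job is handed in: The prop lies at rest and flat in the tray (its middle within 60 mm along and 50 mm across of the tray's centre, its middle below 25 mm over its floor), let go; the head is home on the chamber within 2 mm; the pawl is down between the teeth (below 6 mm) and let go (all of step 1 and value of joint head above 0.0513 m and value of joint pawl below 0.006 m and linear speed of prop below 0.02 m/s); the robot touches nothing.
It fails at once if the head runs down faster than 80 mm/s while the pawl is lifted (value of joint pawl above 0.0095 m and velocity of joint head above 0.08 m/s).
It fails at once if the prop is dropped or thrown (over 0.8 m/s while not held) (linear speed of prop above 0.8 m/s and contact force between the fingers and prop below 0.1 N).
It fails at once if a bystander is moved more than 30 mm (distance of any of grease_can_mid, bolt_cup_mid, valve_plate_mid, wood_block_mid, bung_mid, oil_bottle_mid, screwdriver_grip, wrench_grip from where it was at the start of the episode above 0.03 m).
It also fails if it takes over 59 s, if anything falls off the work surface, if the arm or the gripper's body presses on something with over 40 N, if the wrist force passes 120 N, or if a joint passes its speed limit or range.

## Robot

A 7-joint arm with a two-finger parallel gripper is mounted at the origin on the work surface. World frame = base frame: x ahead of the robot, y to its left, z up, the work surface at z = 0. Lengths are in m, angles in rad, forces in N, time in s.
With the tool pointing down it reaches from about 0.35 to 0.9 m from the base axis. Payload 8.1 kg.
Tool frame: the origin (TCP) lies at the very end of the fingers, on their centre line; the grasp point (between the pads) lies 19 mm behind it; z points along the fingers, y is the direction in which the jaws open and shut (so a half turn about z gives the same grasp; the last joint's range is limited). The gripper opens to 85 mm and grips with 20 to 120 N. Pads are 22 mm wide; open, the fingers measure 114 mm over their backs; the gripper's body (76 mm by 85 mm) begins 54 mm behind the grasp point. The pads swing forward as they close: fully open they stand 13 mm farther back than shut.
Start: joints at [1.173, 0.434, 0.025, 1.573, -0.012, 1.134, -0.075], TCP at [0.182, -0.598, 0.231] pointing down, gripper open.
Joint ranges: [-2.62, 2.62], [-0.44, 2.09], [-1.27, 1.32], [0.08, 2.57], [-1.32, 4.46], [0.12, 2], [-2.74, 2.74]. Speed limits (rad/s): [2.22, 2.22, 3.01, 3.01, 3.14, 3.14, 3.14].

## Interface

Orientations are given as a unit quaternion [w, x, y, z].
In Python, from bench import manip, imaging, ticket gives the robot as it stands.
- The arm moves only by the tool carry_out, never from a script. Its argument "motion" is one flat list of numbers, 4 for each row, row after row: the shift along the tool's x, y, z in mm, then the turn about the tool's z in rad. In form: [tx, ty, tz, yaw, tx, ty, tz, yaw, ...]. A call has 1 to 12 rows; each row is the pose to reach, as a shift and turn from the pose commanded when the call began, along the tool's axes at that moment; what a row does not reach only later rows make up. A row lasts 1/12 s, in which the tool goes at most 41.7 mm and 7.16 degrees, less where a joint would pass 70% of its speed; a pose out of reach is approached as far as the arm can. A call with a gripper value outside its range is refused whole. "grip" is the opening in per cent of the stroke, from 0 (shut) to 100 (fully open), set as the call begins (left out, the last holds). The fingers move at their own pace and stop on an object; the grip force is fixed at half the most. Time passes only in rows, so rows that repeat a pose let the fingers close. It gives the time, the measured TCP pose, the force and the opening at its end, in the units of the state.
- manip.sense(): the state, without advancing time (a new reading comes with each control period).
- imaging.read_camera(name): name is "scene" or "top" or "wrist"; returns (picture, depth): 400x640x3 uint8, blue, green, red; 400x640 float32, m along the optical axis (not along the pixel's ray), 0 where there is no reading.
- imaging.calibration(name): a dict with "intrinsics" (3x3 intrinsics, pixels), "R" (3x3) and "t" (3): a world point X has camera coordinates R X + t. Camera axes: x right, y down, z forward; pixel columns grow to the right and rows downward; lengths in m; the calibration is good to about 2 mm. A picture is of the moment at which its call begins: read the wrist's pose just before it. calibration takes no time and is no camera call; for the wrist camera it gives the pose at the moment of the call.
- ticket.finish_job(): hands the job in, once; it reports no verdict.
The state is a dict: "time": time; "joint_positions": joint angles; "dq": joint speeds; "joint_torque": joint torques, N m; "eef_pos": TCP position; "ee_rot": TCP orientation; "force": force on the tool from outside, world axes, zero at the start; "torque": the same for the moment, N m; "width": finger opening in m.
Only numpy, scipy, OpenCV 4.12 (cv2) and the standard library are available. Lean on these libraries where they do the work, as an engineer would, in place of code of your own. Each camera call takes 0.05 s, during which the arm holds its last target.

## Working session

There is one attempt and no reset: what is moved stays moved. The work goes in short steps, Python scripts to look and compute and a tool call to move; the robot and the scene stay as the last step left them, time stands still between calls to the robot, and variables do not carry over. Pictures are saved under pics/ and viewed, and the job is handed in when it is done.

Besides the shell and the picture viewer there is one more tool, called after "Call:" in YAML: its name, and indented under it one key for each argument. carry_out: Moves the arm, as the interface text tells. Its arguments: {"type":"object","properties":{"motion":{"type":"array","items":{"type":"number"}},"grip":{"type":"number"}},"required":["motion"]}

```bash
mkdir -p pics; ls; cat > h.py <<'E'
import numpy as np, cv2
from bench import manip, imaging, ticket
def ray(c,u,v):
    K=np.array(c["intrinsics"]);R=np.array(c["R"]);t=np.array(c["t"])
    d=R.T@np.linalg.inv(K)@np.array([u,v,1.0]); return -R.T@t,d
def onplane(c,u,v,z):
    o,d=ray(c,u,v); return o+d*(z-o[2])/d[2]
def proj(c,X):
    K=np.array(c["intrinsics"]);p=K@(np.array(c["R"])@np.array(X)+np.array(c["t"]));return p[:2]/p[2]
def cloud(c,D):
    K=np.array(c["intrinsics"]);R=np.array(c["R"]);t=np.array(c["t"])
    v,u=np.mgrid[0:D.shape[0],0:D.shape[1]]
    P=np.stack([(u-K[0,2])/K[0,0]*D,(v-K[1,2])/K[1,1]*D,D],-1)
    return (P-t)@R
E
python3 - <<'E'
from h import *
print({k:np.round(v,3) for k,v in manip.sense().items()})
for n in ["scene","top","wrist"]:
    c=imaging.calibration(n); p,d=imaging.read_camera(n)
    cv2.imwrite(f"pics/{n}0.png",p); np.savez(f"{n}0.npz",p=p,d=d,**{k:np.array(c[k]) for k in("intrinsics","R","t")})
    print(n,c,(d>0).mean())
E
```

```text
pics
{'time': np.float64(0.0), 'joint_positions': array([ 1.173,  0.435,  0.025,  1.574, -0.012,  1.134, -0.075]), 'dq': array([ 0.001,  0.001, -0.   ,  0.001,  0.   ,  0.001, -0.   ]), 'joint_torque': array([-1.0000e-03, -6.7048e+01,  1.0250e+00, -3.1621e+01,  1.6000e-02,
        1.3000e-02,  0.0000e+00]), 'eef_pos': array([ 0.181, -0.598,  0.231]), 'ee_rot': array([-0.001,  0.989,  0.147, -0.   ]), 'force': array([ 0.045, -0.289, -0.344]), 'torque': array([-0.025,  0.024, -0.034]), 'width': np.float64(0.085)}
scene {'intrinsics': array([[472.03583204,   0.        , 321.85700301],
       [  0.        , 472.03583204, 197.52283315],
       [  0.        ,   0.        ,   1.        ]]), 'R': array([[ 0.09388327,  0.99555649, -0.00729495],
       [ 0.75840477, -0.07626247, -0.64730692],
       [-0.64498693,  0.05523876, -0.76219455]]), 't': array([-0.07087548, -0.34832778,  1.53776704])} 0.99601953125
top {'intrinsics': array([[480.03490431,   0.        , 319.18570471],
       [  0.        , 480.03490431, 198.5727469 ],
       [  0.        ,   0.        ,   1.        ]]), 'R': array([[-0.02925638, -0.99921218, -0.02681579],
       [-0.98499082,  0.03338475, -0.16934738],
       [ 0.1701092 ,  0.02145882, -0.98519154]]), 't': array([0.05810808, 0.57265507, 1.3583048 ])} 0.99584765625
wrist {'intrinsics': array([[291.32234043,   0.        , 320.20341205],
       [  0.        , 291.32234043, 199.40257213],
       [  0.        ,   0.        ,   1.        ]]), 'R': array([[ 0.29126732, -0.95664068, -0.00139888],
       [-0.91751646, -0.27976853,  0.28265372],
       [-0.27078941, -0.08104429, -0.959221  ]]), 't': array([-0.62483023, -0.03752181,  0.38006629])} 0.9960703125
```

View pics/scene0.png

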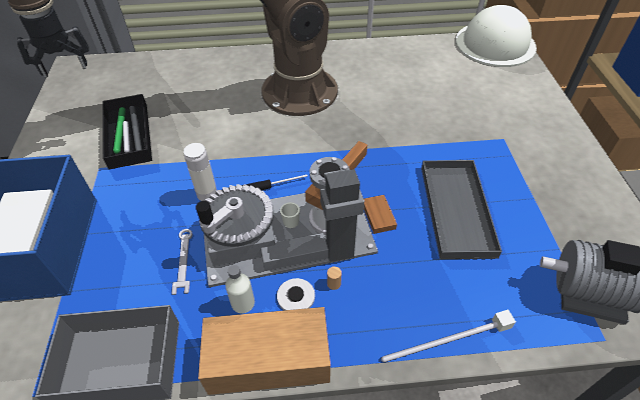

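View pics/top0.png

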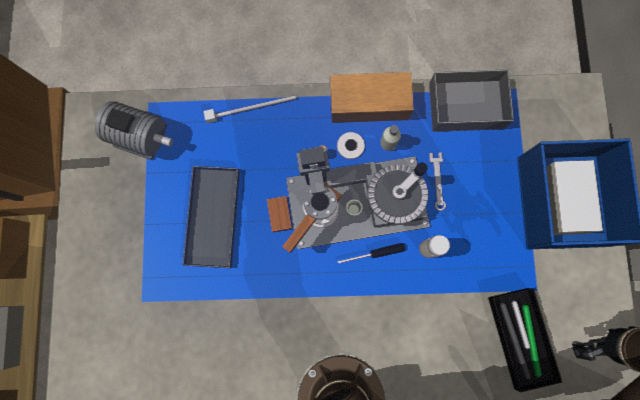

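View pics/wrist0.png

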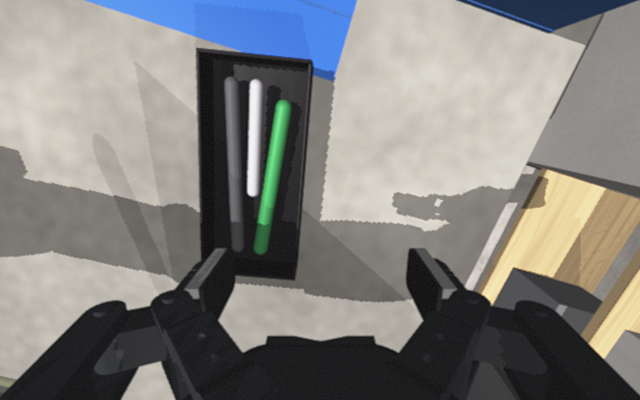

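The scene shows the lift mid-sheet: prop handle at top-view (298,233), wood block (279,213), tray (212,217), crank knob (421,169), grease can (435,246). Next I measure them.

```bash
python3 - <<'E'
from h import *
for n in ["top","scene"]:
    f=np.load(f"{n}0.npz"); P=cloud(f,f["d"]); p=f["p"]; np.save(f"{n}P.npy",P)
    hsv=cv2.cvtColor(p,cv2.COLOR_BGR2HSV)
    m=cv2.inRange(hsv,(3,110,50),(16,255,230))
    k,l,s,c=cv2.connectedComponentsWithStats(m)
    for i in range(1,k):
        if s[i,4]>80:
            q=P[l==i]; print(n,"brown",s[i],np.round(np.median(q,0),3),np.round(np.percentile(q[:,2],[5,50,95]),3))
    m=cv2.inRange(hsv,(0,0,0),(180,255,45))
    k,l,s,c=cv2.connectedComponentsWithStats(m)
    for i in range(1,k):
        if s[i,4]>40:
            q=P[l==i]; 
            if abs(np.median(q[:,1]))<.5 and np.median(q[:,0])>.3: print(n,"black",s[i],np.round(c[i]),np.round(np.median(q,0),3),np.round(np.percentile(q[:,2],[5,50,95]),3))
    if n=="top": a=p[140:280,170:470]
    else: a=p[130:300,170:510]
    cv2.imwrite(f"pics/{n}z.png",cv2.resize(a,None,fx=2.3,fy=2.3,interpolation=cv2.INTER_CUBIC))
E
```

```text
top brown [   0   55   67  161 7007] [ 0.879  1.132 -0.308] [-0.426 -0.308 -0.125]
top brown [ 331   72   82   41 3069] [ 0.88  -0.123  0.091] [0.087 0.091 0.096]
top brown [268 197  23  34 609] [0.537 0.162 0.023] [0.018 0.023 0.028]
top brown [   0  215   31   64 1232] [ 0.518  1.305 -0.487] [-0.571 -0.487 -0.417]
top brown [283 215  32  37 361] [0.465 0.097 0.152] [0.147 0.152 0.156]
top black [372 244  32  13 153] [389. 250.] [ 0.42  -0.162  0.024] [0.019 0.024 0.029]
scene brown [510   0  90  32 517] [-0.498  1.084 -0.085] [-0.098 -0.085 -0.08 ]
scene brown [611   9  29  20 185] [-0.488  1.413 -0.085] [-0.12  -0.085 -0.08 ]
scene brown [532  27  35  63 180] [-0.477  1.14  -0.294] [-0.418 -0.294 -0.136]
scene brown [577  79  30  13 124] [-0.456  1.393 -0.417] [-0.427 -0.417 -0.407]
scene brown [591  95  49  45 656] [-0.197  1.361 -0.39 ] [-0.396 -0.39  -0.384]
scene brown [343 141  24  28 361] [0.458 0.111 0.15 ] [0.126 0.15  0.153]
scene brown [306 184  16  25 249] [ 0.576 -0.001  0.148] [0.121 0.148 0.152]
scene brown [364 195  32  38 831] [0.549 0.163 0.022] [0.011 0.022 0.025]
scene brown [ 199  307  131   87 7665] [ 0.887 -0.122  0.09 ] [0.087 0.09  0.093]
scene black [470 161  30  89 235] [485. 207.] [0.552 0.432 0.021] [0.013 0.021 0.029]
scene black [422 166  19  89 159] [432. 211.] [0.554 0.295 0.022] [0.013 0.022 0.03 ]
scene black [326 178   4  22  46] [328. 189.] [0.658 0.023 0.253] [0.237 0.253 0.27 ]
scene black [247 180  24  10 121] [262. 184.] [ 0.42  -0.126  0.023] [0.011 0.023 0.028]
scene black [197 201  16  24 280] [204. 212.] [ 0.634 -0.231  0.187] [0.156 0.187 0.197]
scene black [326 220   5  28  61] [328. 232.] [0.661 0.023 0.116] [0.067 0.116 0.155]
scene black [289 287  14  15  60] [296. 294.] [ 0.746 -0.056  0.016] [0.013 0.016 0.019]
```

```bash
sleep 1
```

```text
(no output)
```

View pics/topz.png

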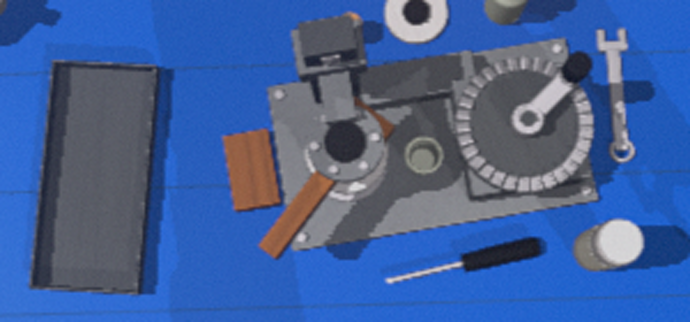

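View pics/scenez.png

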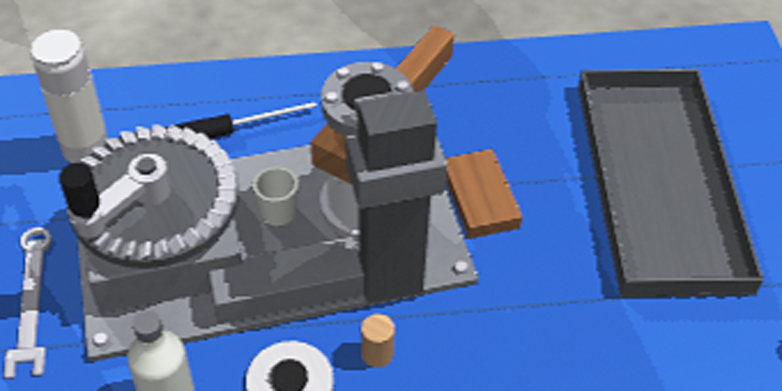

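```bash
python3 - <<'E'
from h import *
f=np.load("top0.npz");P=np.load("topP.npy");p=f["p"];hsv=cv2.cvtColor(p,cv2.COLOR_BGR2HSV)
# prop handle top face: restrict z
m=(cv2.inRange(hsv,(3,110,50),(16,255,230))>0); m[:, :281]=0;m[:,345:]=0;m[:200]=0
q=P[m]; q=q[(q[:,2]>.145)&(q[:,2]<.16)]
(c,s,a)=cv2.minAreaRect((q[:,:2]*1000).astype(np.float32)); print("prop top cluster",c,s,a, q[:,2].mean(), cv2.boxPoints((c,s,a)))
pc=q[:,:2]-q[:,:2].mean(0);u,sv,vt=np.linalg.svd(pc,full_matrices=False);print("dir",vt[0],q[:,:2].mean(0), (pc@vt[0]).min(),(pc@vt[0]).max(),(pc@vt[1]).min(),(pc@vt[1]).max())
PS=np.load("sceneP.npy");g=np.load("scene0.npz");hs=cv2.cvtColor(g["p"],cv2.COLOR_BGR2HSV)
m=(cv2.inRange(hs,(3,110,50),(16,255,230))>0);m[:,:300]=0;m[:,372:]=0;m[:135]=0;m[215:]=0
q=PS[m];q=q[(q[:,2]>.145)&(q[:,2]<.16)];r=q
pc=q[:,:2]-q[:,:2].mean(0);u,sv,vt=np.linalg.svd(pc,full_matrices=False);print("scene dir",vt[0],q.mean(0), (pc@vt[0]).min(),(pc@vt[0]).max(),(pc@vt[1]).min(),(pc@vt[1]).max())
# knob top
for n,Q in(("top",P),("scene",PS)):
    x=Q.reshape(-1,3); k=(x[:,2]>.188)&(x[:,2]<.202)&(np.hypot(x[:,0]-.634,x[:,1]+.231)<.05)
    print(n,"knobtop",k.sum(),x[k].mean(0),x[k].min(0),x[k].max(0))
    k=(x[:,2]>.10)&(x[:,2]<.115)&(np.hypot(x[:,0]-.59,x[:,1]+.18)<.13)
    (cc,rr)=cv2.minEnclosingCircle((x[k,:2]*1000).astype(np.float32));print(n,"ring",cc,rr,k.sum())
    k=(x[:,2]>.02)&(x[:,2]<.045)&(x[:,1]>.25)&(x[:,1]<.48)&(x[:,0]>.3)&(x[:,0]<.8)
    print(n,"tray rim",cv2.minAreaRect((x[k,:2]*1000).astype(np.float32)))
    k=(x[:,2]>.262)&(x[:,2]<.285)&(np.hypot(x[:,0]-.65,x[:,1]-.05)<.12)
    print(n,"mast",k.sum(),cv2.minAreaRect((x[k,:2]*1000).astype(np.float32)))
    k=(x[:,2]>.15)&(x[:,2]<.18)&(np.hypot(x[:,0]-.42,x[:,1]+.24)<.06)
    print(n,"can",k.sum(),cv2.minEnclosingCircle((x[k,:2]*1000).astype(np.float32)))
    for nm,z0,z1,ctr in(("head",.175,.2,(.555,.04)),("cup",.055,.07,(.56,-.04))):
        k=(x[:,2]>z0)&(x[:,2]<z1)&(np.hypot(x[:,0]-ctr[0],x[:,1]-ctr[1])<.07)
        if k.sum()>5:print(n,nm,k.sum(),cv2.minEnclosingCircle((x[k,:2]*1000).astype(np.float32)),x[k,2].mean())
E
```

```text
prop top cluster (466.2032775878906, 96.04694366455078) (24.426420211791992, 109.84805297851562) 50.84550094604492 0.15170619968574012 [[415.90106  121.25604 ]
 [501.08234   51.896473]
 [516.5055    70.837845]
 [431.32422  140.19742 ]]
dir [-0.7741178   0.63304157] [0.4653642  0.09643832] -0.05583513312710942 0.05403316449804109 -0.012440550357847923 0.012012827507891542
scene dir [ 0.73312718 -0.68009156] [0.49630113 0.07058063 0.15048446] -0.0981741269862498 0.11537094766162583 -0.020505027448132755 0.0222332935430774
top knobtop 103 [ 0.62308247 -0.23587006  0.19573575] [ 0.60874577 -0.25013236  0.18850627] [ 0.63862119 -0.2212135   0.20126352]
top ring (571.8062133789062, -182.32235717773438) 85.01512145996094 1767
top tray rim ((537.6945190429688, 364.719482421875), (142.67918395996094, 300.346923828125), 85.05184173583984)
top mast 387 ((645.7385864257812, 49.76806640625), (42.65751266479492, 59.53609085083008), 8.456212997436523)
top can 323 ((421.1289367675781, -275.52410888671875), 26.804349899291992)
top head 811 ((560.6524047851562, 42.264625549316406), 63.864524841308594) 0.1881698776396125
top cup 98 ((572.2075805664062, -38.2606315612793), 58.41622543334961) 0.06110116764476696
scene knobtop 147 [ 0.62654261 -0.23411805  0.19452924] [ 0.60991305 -0.2487162   0.18805402] [ 0.64063537 -0.22038363  0.19744004]
scene ring (573.0300903320312, -181.3738555908203) 85.37905883789062 1756
scene tray rim ((536.3186645507812, 366.3710632324219), (141.9730682373047, 306.20428466796875), 85.22370147705078)
scene mast 565 ((647.5052490234375, 51.12920379638672), (42.24031448364258, 60.33582305908203), 7.42841911315918)
scene can 348 ((422.9548645019531, -273.5176086425781), 27.238924026489258)
scene head 663 ((542.675048828125, 36.22090530395508), 46.33149719238281) 0.18718322412205016
scene cup 185 ((571.0259399414062, -36.119964599609375), 58.93173599243164) 0.06084246932707683
```

```bash
cat >> h.py <<'E'
from scipy.spatial.transform import Rotation as Ro
def rows(targets):
    """targets: list of (x,y,z,deg of tool x) -> tool-frame rows"""
    s=manip.sense(); q=s["ee_rot"]; R=Ro.from_quat([q[1],q[2],q[3],q[0]]).as_matrix()
    th0=np.arctan2(R[1,0],R[0,0])
    for T in targets:
        d=R.T@(np.array(T[:3])-s["eef_pos"])*1000
        y=-(np.radians(T[3])-th0); y=(y+np.pi)%(2*np.pi)-np.pi
        print(np.round(d,1),round(y,3))
def st():
    s=manip.sense(); q=s["ee_rot"]; R=Ro.from_quat([q[1],q[2],q[3],q[0]]).as_matrix()
    print("t",round(float(s["time"]),2),"tcp",np.round(s["eef_pos"],4),"thx",round(np.degrees(np.arctan2(R[1,0],R[0,0])),2),"tilt",np.round(R[:,2],3),"F",np.round(s["force"],2),"w",round(float(s["width"]),4),"q",np.round(s["joint_positions"],2))
E
python3 - <<'E'
from h import *
st()
c=imaging.calibration("wrist"); C=-np.array(c["R"]).T@np.array(c["t"]); print("cam rel",C-manip.sense()["eef_pos"])
rows([(.4531,.1067,.24,140.7),(.36,-.1,.26,140.7)])
E
```

```text
t 0.15 tcp [ 0.1814 -0.5977  0.2307] thx 16.88 tilt [-0.     0.001 -1.   ] F [0.18 0.04 0.16] w 0.0858 q [ 1.17  0.44  0.03  1.57 -0.01  1.13 -0.08]
cam rel [0.06909484 0.02023698 0.14368271]
[ 464.6 -595.2   -8.6] -2.161
[ 315.4 -424.4  -28.8] -2.161
```

Call:
carry_out:
  motion: [465,-595,-30,-2.161,465,-595,-30,-2.161,465,-595,-30,-2.161,465,-595,-30,-2.161,465,-595,-30,-2.161,465,-595,-30,-2.161,465,-595,-30,-2.161,465,-595,-30,-2.161,465,-595,-30,-2.161,465,-595,-30,-2.161,465,-595,-30,-2.161,465,-595,-30,-2.161]
  grip: 100

```text
time: 1.15
eef_pos: [0.3616, -0.1301, 0.2514]
ee_rot: [0.0, 0.621, 0.784, -0.0]
force: [0.5, -1.0, 0.1]
width: 0.0852
```

```bash
python3 - <<'E'
from h import *
st(); rows([(.4531,.1067,.24,140.7)])
E
```

```text
t 1.15 tcp [ 0.3616 -0.1301  0.2514] thx 103.17 tilt [ 0.    -0.001 -1.   ] F [ 0.5  -0.96  0.09] w 0.0852 q [ 0.73  0.06 -0.54  2.04  0.03  1.05  0.41]
[209.7 143.   11.2] -0.655
```

Call:
carry_out:
  motion: [210,143,11,-0.655,210,143,11,-0.655,210,143,11,-0.655,210,143,11,-0.655,210,143,11,-0.655,210,143,11,-0.655,210,143,11,-0.655,210,143,11,-0.655,210,143,11,-0.655,210,143,11,-0.655]

```text
time: 1.98
eef_pos: [0.4541, 0.103, 0.2399]
ee_rot: [-0.0, 0.34, 0.94, -0.001]
force: [-1.1, -0.7, 0.3]
width: 0.0854
```

```bash
python3 - <<'E'
from h import *
st(); rows([(.4531,.1067,.16,140.7),(.4531,.1067,.12,140.7)])
c=imaging.calibration("wrist");p,d=imaging.read_camera("wrist");cv2.imwrite("pics/w1.png",p)
P=cloud(c,d);hsv=cv2.cvtColor(p,cv2.COLOR_BGR2HSV);m=(cv2.inRange(hsv,(3,110,50),(16,255,230))>0)
k=m&(P[...,2]>.143)&(P[...,2]<.16)
q=P[k];print(k.sum(),q[:,2].mean(),cv2.minAreaRect((q[:,:2]*1000).astype(np.float32)))
# handle part only, by ray on z=.151
q=q[(q[:,:2]-[.4531,.1067])@[-.774,.633]>-.05]
v=(q[:,:2]-[.4531,.1067]); al=v@[-.774,.633]; pe=v@[-.633,-.774]
print(al.max(), np.polyfit(al,pe,1)); 
for a in np.arange(-.05,.04,.02):
    w=(al>a)&(al<a+.02); print(round(a,2),np.round([pe[w].min(),pe[w].max()],4)) if w.sum()>3 else 0
E
```

```text
t 1.98 tcp [0.4541 0.103  0.2399] thx 140.25 tilt [-0.001 -0.001 -1.   ] F [-1.09 -0.74  0.28] w 0.0854 q [ 0.32  0.26 -0.79  1.88  0.21  1.08  0.32]
[ 3.1  2.3 79.9] -0.008
[  3.1   2.4 119.9] -0.008
3939 0.15196150250301207 ((472.12353515625, 94.25517272949219), (56.124568939208984, 130.52774047851562), 51.321773529052734)
0.042682844250872515 [ 0.01081785 -0.00220494]
-0.05 [-0.0145  0.0098]
-0.03 [-0.015   0.0098]
-0.01 [-0.014   0.0101]
0.01 [-0.0138  0.01  ]
0.03 [-0.0136  0.0104]
```

View pics/w1.png

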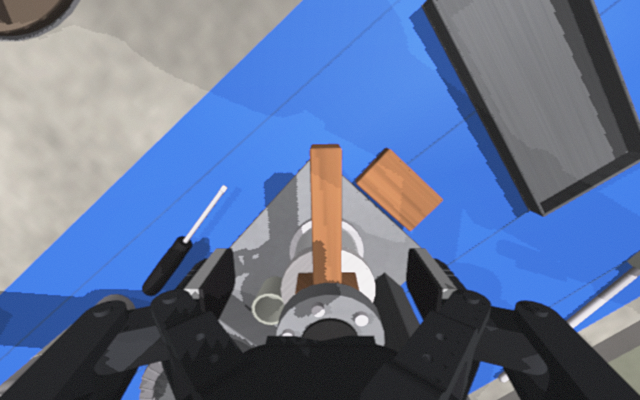

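The wrist view shows the handle (326,210) centred between the fingers, free end at (325,147), 152 mm top, agreeing with the other views within a few mm. I descend and grip.

Call:
carry_out:
  motion: [4,0,40,-0.008,4,0,80,-0.008,4,0,100,-0.008,4,0,115,-0.008,4,0,120,-0.008,4,0,120,-0.008,4,0,120,-0.008]

```text
time: 2.62
eef_pos: [0.4517, 0.1065, 0.1209]
ee_rot: [0.0, 0.336, 0.942, 0.0]
force: [-0.6, 0.2, 0.8]
width: 0.0853
```

```bash
python3 - <<'E'
from h import *
st(); rows([(.4529,.1095,.12,140.7)])
p,d=imaging.read_camera("wrist");cv2.imwrite("pics/w2.png",p)
E
```

```text
t 2.62 tcp [0.4517 0.1065 0.1209] thx 140.74 tilt [ 0.001 -0.    -1.   ] F [-0.6   0.24  0.82] w 0.0853 q [ 0.22  0.41 -0.72  2.04  0.37  0.82  0.17]
[1.  3.1 0.9] 0.001
```

View pics/w2.png

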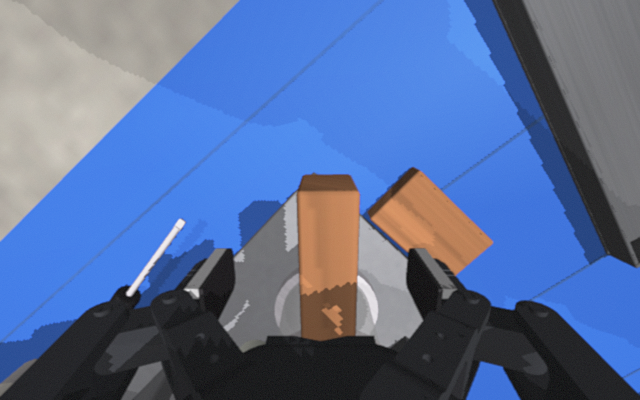

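Handle centred at column 328 against the jaw centre at 321, so shift y by 2 mm and close.

Call:
carry_out:
  motion: [0,2,0,0,0,2,0,0,0,2,0,0,0,2,0,0,0,2,0,0,0,2,0,0,0,2,0,0,0,2,0,0,0,2,0,0,0,2,0,0]
  grip: 0

```text
time: 3.5
eef_pos: [0.4527, 0.1087, 0.1203]
ee_rot: [0.0, 0.335, 0.942, 0.0]
force: [-1.0, -0.1, 5.3]
width: 0.025
```

Call:
carry_out:
  motion: [0,0,-2,0,0,0,-4,0,0,0,-6,0,0,0,-6,0]

```text
time: 3.83
eef_pos: [0.4524, 0.1085, 0.1262]
ee_rot: [-0.0, 0.335, 0.942, -0.0]
force: [-0.1, 0.7, -2.1]
width: 0.0249
```

```bash
python3 - <<'E'
from h import *
st()
p,d=imaging.read_camera("scene");cv2.imwrite("pics/s3.png",cv2.resize(p[100:260,250:450],None,fx=3.5,fy=3.5,interpolation=cv2.INTER_CUBIC))
E
```

```text
t 3.83 tcp [0.4524 0.1085 0.1262] thx 140.82 tilt [-0. -0. -1.] F [-0.13  0.66 -2.13] w 0.0249 q [ 0.22  0.4  -0.73  2.03  0.36  0.83  0.17]
```

View pics/s3.png

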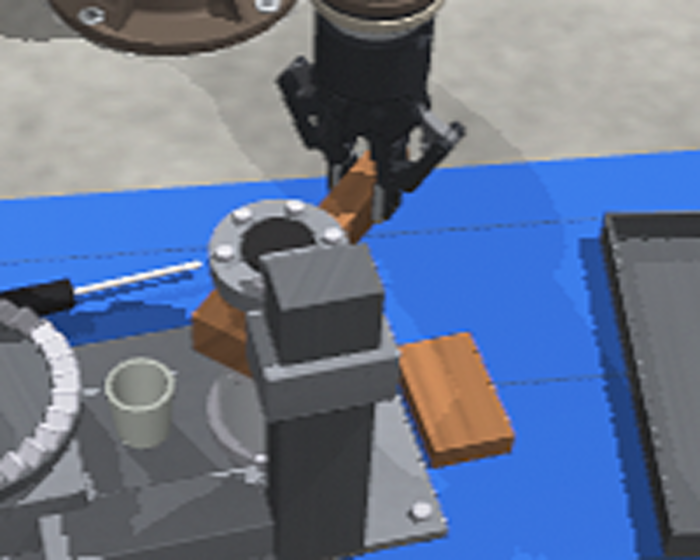

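The prop is gripped (2.1 N weight) and lifted 6 mm clear. Draw it out along tool x.

Call:
carry_out:
  motion: [10,0,0,0,25,0,0,0,40,0,0,0,55,0,0,0,70,0,0,0,85,0,0,0,100,0,0,0,115,0,0,0,130,0,0,0,130,0,-5,0,130,0,-10,0,130,0,-10,0]

```text
time: 4.88
eef_pos: [0.3523, 0.191, 0.137]
ee_rot: [0.001, 0.335, 0.942, 0.0]
force: [-0.5, -0.2, -2.3]
width: 0.0255
```

```bash
python3 - <<'E'
from h import *
st()
rows([(.44,.30,.16,175),(.470,.371,.12,175)])
p,d=imaging.read_camera("scene");cv2.imwrite("pics/s4.png",cv2.resize(p[80:280,230:510],None,fx=2.7,fy=2.7,interpolation=cv2.INTER_CUBIC))
E
```

```text
t 4.88 tcp [0.3523 0.191  0.137 ] thx 140.83 tilt [ 0.001  0.    -1.   ] F [-0.46 -0.18 -2.26] w 0.0255 q [ 0.05  0.3  -0.8   2.16  0.3   0.8  -0.06]
[  0.8 139.9 -22.8] -0.596
[ 22.5 213.9  17.2] -0.596
```

View pics/s4.png

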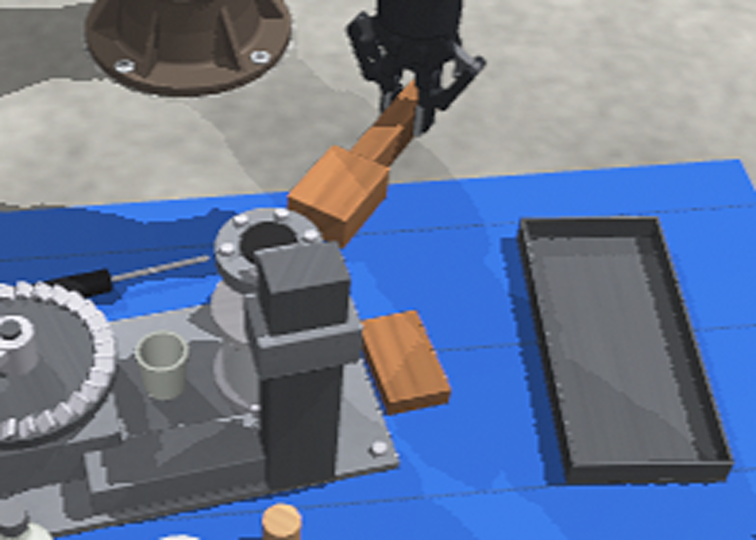

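Prop is clear of the head. Carry it over the tray.

Call:
carry_out:
  motion: [2,40,-15,0,4,75,-15,-0.12,6,110,-15,-0.24,10,145,-10,-0.36,14,180,0,-0.48,20,205,10,-0.596,23,214,17,-0.596,23,214,17,-0.596,23,214,17,-0.596,23,214,17,-0.596]

```text
time: 5.77
eef_pos: [0.4691, 0.3696, 0.1191]
ee_rot: [-0.0, 0.045, 0.999, -0.001]
force: [-0.2, -0.4, -3.2]
width: 0.0253
```

```bash
python3 - <<'E'
from h import *
st()
rows([(.470,.371,.12,175),(.470,.371,.008,175)])
for n in("scene","top"):
    c=imaging.calibration(n);p,d=imaging.read_camera(n)
    P=cloud(c,d).reshape(-1,3);hsv=cv2.cvtColor(p,cv2.COLOR_BGR2HSV).reshape(-1,3)
    m=(hsv[:,0]>3)&(hsv[:,0]<16)&(hsv[:,1]>110)&(P[:,1]>.25)&(P[:,1]<.46)&(P[:,0]>.35)&(P[:,0]<.75)&(P[:,2]>.05)
    q=P[m];print(n,m.sum(),cv2.minAreaRect((q[:,:2]*1000).astype(np.float32)),np.percentile(q[:,2],[2,50,98]))
    w=q[:,2]>np.percentile(q[:,2],98)-.02; t=q[w]; A=np.c_[t[:,:2],np.ones(len(t))];print("plane",np.linalg.lstsq(A,t[:,2],rcond=None)[0][:2])
    cv2.imwrite(f"pics/{n}5.png",cv2.resize(p[80:280,330:530] if n=="scene" else p[130:290,150:350],None,fx=3,fy=3,interpolation=cv2.INTER_CUBIC))
E
```

```text
t 5.77 tcp [0.4691 0.3696 0.1191] thx 174.83 tilt [-0.    -0.001 -1.   ] F [-0.22 -0.42 -3.18] w 0.0253 q [-0.21  0.65 -0.83  1.72  0.55  1.02  0.24]
[-0.8  1.4 -0.9] -0.003
[ -0.8   1.6 111.1] -0.003
scene 1469 ((539.1490478515625, 359.85174560546875), (61.34476852416992, 203.06190490722656), 86.10334777832031) [0.11877963 0.14835401 0.15180378]
plane [-0.0107741   0.05610701]
top 652 ((591.1024169921875, 356.2272644042969), (60.31780242919922, 93.50655364990234), 85.1106185913086) [0.14436672 0.14968392 0.1550484 ]
plane [ 0.00157849 -0.00328511]
```

View pics/scene5.png

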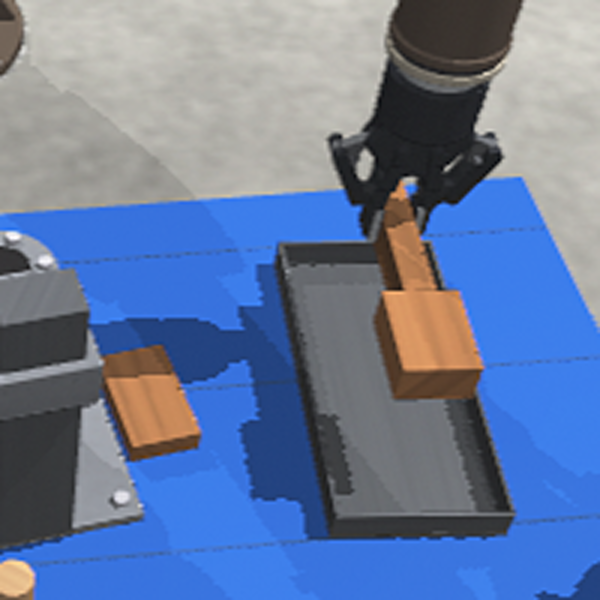

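View pics/top5.png

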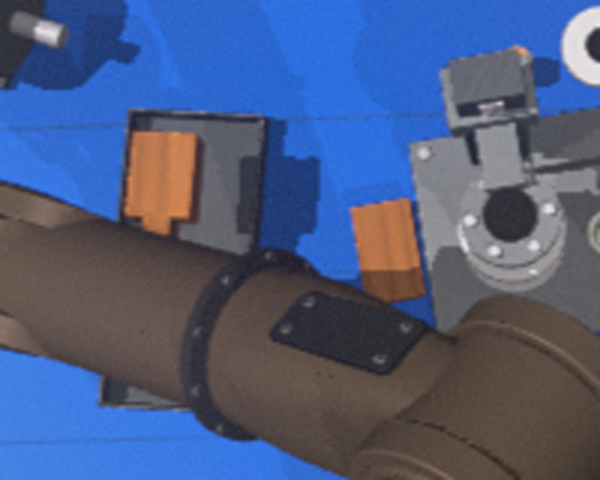

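Prop level (tops at 150 mm), over the tray and centred within ~6 mm. Lower, slow at the end.

Call:
carry_out:
  motion: [0,5,25,0,0,5,50,0,0,5,75,0,0,5,92,0,0,5,100,0,0,5,104,0,0,5,106,0,0,5,108,0,0,5,109,0,0,5,109,0]

```text
time: 6.7
eef_pos: [0.47, 0.3764, 0.0109]
ee_rot: [0.0, 0.044, 0.999, 0.0]
force: [0.9, 0.2, -3.1]
width: 0.0252
```

```bash
python3 - <<'E'
from h import *
st()
E
```

```text
t 6.7 tcp [0.47   0.3764 0.0109] thx 174.95 tilt [ 0.001  0.001 -1.   ] F [ 0.89  0.23 -3.12] w 0.0252 q [-0.28  0.78 -0.73  1.79  0.68  0.84  0.14]
```

Call:
carry_out:
  motion: [0,0,1,0,0,0,2,0,0,0,2.5,0,0,0,2.5,0]

```text
time: 7.03
eef_pos: [0.47, 0.3765, 0.0098]
ee_rot: [0.001, 0.044, 0.999, 0.0]
force: [-3.5, -5.3, 17.3]
width: 0.0248
```

```bash
python3 - <<'E'
from h import *
st()
E
```

```text
t 7.03 tcp [0.47   0.3765 0.0098] thx 174.96 tilt [ 0.002  0.    -1.   ] F [-3.47 -5.27 17.31] w 0.0248 q [-0.28  0.78 -0.73  1.79  0.68  0.84  0.14]
```

Floor contact felt (17 N up). Ease 1 mm, open part way, then rise.

Call:
carry_out:
  motion: [0,0,-1,0,0,0,-1,0,0,0,-1,0,0,0,-1,0,0,0,-1,0,0,0,-1,0]
  grip: 55

```text
time: 7.53
eef_pos: [0.4696, 0.3761, 0.0085]
ee_rot: [-0.0, 0.044, 0.999, -0.0]
force: [-0.2, -0.6, 0.4]
width: 0.0467
```

```bash
python3 - <<'E'
from h import *
st()
E
```

```text
t 7.53 tcp [0.4696 0.3761 0.0085] thx 174.97 tilt [-0. -0. -1.] F [-0.19 -0.61  0.41] w 0.0467 q [-0.28  0.78 -0.73  1.79  0.68  0.84  0.14]
```

Call:
carry_out:
  motion: [0,0,-10,0,0,0,-30,0,0,0,-60,0,0,0,-95,0,0,0,-135,0,0,0,-175,0,0,0,-215,0,0,0,-255,0,0,0,-290,0,0,0,-290,0]

```text
time: 8.37
eef_pos: [0.4703, 0.3791, 0.3071]
ee_rot: [0.004, 0.044, 0.999, 0.004]
force: [-0.6, 1.1, -0.1]
width: 0.0469
```

```bash
python3 - <<'E'
from h import *
st()
rows([(.6245,-.2345,.30,90),(.6245,-.2345,.30,70)])
c=imaging.calibration("scene");p,d=imaging.read_camera("scene")
P=cloud(c,d).reshape(-1,3);hsv=cv2.cvtColor(p,cv2.COLOR_BGR2HSV).reshape(-1,3)
m=(hsv[:,0]>3)&(hsv[:,0]<16)&(hsv[:,1]>110)&(P[:,1]>.29)&(P[:,1]<.44)&(P[:,0]>.38)&(P[:,0]<.7)&(P[:,2]>.03)&(P[:,2]<.06)
q=P[m];print(m.sum(),cv2.minAreaRect((q[:,:2]*1000).astype(np.float32)),np.percentile(q[:,2],[2,50,98]))
cv2.imwrite("pics/s6.png",cv2.resize(p[80:320,150:550],None,fx=2,fy=2))
E
```

```text
t 8.37 tcp [0.4703 0.3791 0.3071] thx 175.0 tilt [ 0.008  0.008 -1.   ] F [-0.64  1.14 -0.12] w 0.0469 q [-0.17  0.49 -0.92  1.47  0.4   1.36  0.37]
[-207.  -597.9    3.4] 1.484
[-207.  -597.9    3.4] 1.833
1144 ((536.5985107421875, 368.29248046875), (60.97600555419922, 212.5946807861328), 85.94703674316406) [0.03207135 0.03967331 0.04352893]
```

View pics/s6.png

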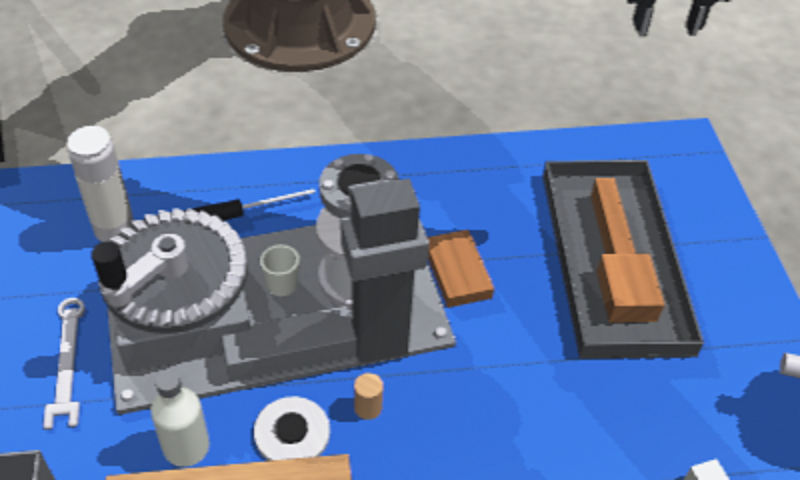

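The prop lies flat in the tray (630,250 in the view), 3 mm off centre. On to the knob at (107,265).

Call:
carry_out:
  motion: [-207,-598,0,1.833,-207,-598,0,1.833,-207,-598,0,1.833,-207,-598,0,1.833,-207,-598,0,1.833,-207,-598,0,1.833,-207,-598,0,1.833,-207,-598,0,1.833,-207,-598,0,1.833,-207,-598,0,1.833,-207,-598,0,1.833,-207,-598,0,1.833]
  grip: 100

```text
time: 9.42
eef_pos: [0.5905, -0.111, 0.2982]
ee_rot: [-0.0, 0.715, 0.699, -0.0]
force: [0.2, 0.2, 0.5]
width: 0.0854
```

```bash
python3 - <<'E'
from h import *
st()
rows([(.6245,-.2345,.29,70)])
E
```

```text
t 9.42 tcp [ 0.5905 -0.111   0.2982] thx 88.68 tilt [-0.001 -0.    -1.   ] F [0.21 0.25 0.54] w 0.0854 q [ 0.44  0.4  -0.5   1.5   0.19  1.29 -0.1 ]
[-122.7   36.8    8.1] 0.326
```

Call:
carry_out:
  motion: [-123,37,10,0.326,-123,37,10,0.326,-123,37,10,0.326,-123,37,10,0.326,-123,37,10,0.326,-123,37,10,0.326]

```text
time: 9.92
eef_pos: [0.6255, -0.2321, 0.2876]
ee_rot: [-0.001, 0.817, 0.576, -0.0]
force: [0.5, 0.5, 0.6]
width: 0.0855
```

```bash
python3 - <<'E'
from h import *
st()
c=imaging.calibration("wrist");p,d=imaging.read_camera("wrist");cv2.imwrite("pics/w7.png",p)
P=cloud(c,d).reshape(-1,3);k=(P[:,2]>.188)&(P[:,2]<.202)&(np.hypot(P[:,0]-.6245,P[:,1]+.235)<.03)
q=P[k];print(k.sum(),q.mean(0) if k.sum() else 0,cv2.minEnclosingCircle((q[:,:2]*1000).astype(np.float32)) if k.sum() else 0)
print(proj(c,(.6245,-.2345,.195)))
rows([(.6245,-.2345,.153,70)])
E
```

```text
t 9.92 tcp [ 0.6255 -0.2321  0.2876] thx 70.37 tilt [-0.002  0.001 -1.   ] F [0.52 0.48 0.56] w 0.0855 q [ 0.51  0.5  -0.38  1.35  0.19  1.33 -0.22]
955 [ 0.62403475 -0.23194769  0.19613647] ((623.6182861328125, -233.13919067382812), 14.869378089904785)
[319.69035459 204.54425602]
[ -3.9   0.2 135.2] 0.008
```

View pics/w7.png

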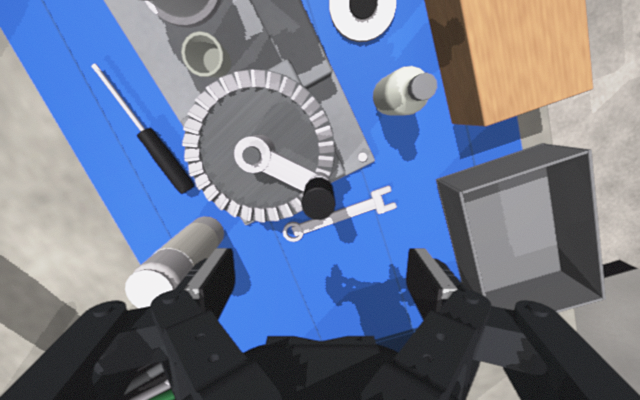

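Knob top seen at (319,198), at (0.624,-0.233) by wrist depth, agreeing with the other cameras. Refine the axis from the same view, then descend.

```bash
python3 - <<'E'
from h import *
rows([(.6243,-.2335,.153,70)])
for n in("wrist",):
    c=imaging.calibration(n);p,d=imaging.read_camera(n);P=cloud(c,d).reshape(-1,3)
    k=(P[:,2]>.103)&(P[:,2]<.111)&(np.hypot(P[:,0]-.5727,P[:,1]+.182)<.1)
    q=P[k];print(k.sum(),cv2.minEnclosingCircle((q[:,:2]*1000).astype(np.float32)))
    # hub top
    k=(np.hypot(P[:,0]-.5727,P[:,1]+.182)<.02)&(P[:,2]>.115);q=P[k];print(k.sum(),np.percentile(q[:,2],[5,50,95]))
    z=np.percentile(q[:,2],95); q=q[q[:,2]>z-.004]; print(q.mean(0),cv2.minEnclosingCircle((q[:,:2]*1000).astype(np.float32)))
E
```

```text
[ -3.1  -0.3 135.2] 0.008
4138 ((571.6016845703125, -179.09584045410156), 83.5355224609375)
6224 [0.13662233 0.367596   0.38231051]
[ 0.56994499 -0.1988033   0.38103967] ((569.677978515625, -199.25225830078125), 7.483230113983154)
```

Call:
carry_out:
  motion: [-2,0,30,0.008,-2,0,60,0.008,-2,0,90,0.008,-2,0,115,0.008,-2,0,130,0.008,-2,0,134,0.008,-2,0,134,0.008]

```text
time: 10.6
eef_pos: [0.6248, -0.2329, 0.154]
ee_rot: [-0.001, 0.819, 0.574, -0.0]
force: [0.3, -0.4, -0.4]
width: 0.0853
```

```bash
python3 - <<'E'
from h import *
st()
rows([(.6243,-.2335,.153,70)])
p,d=imaging.read_camera("wrist");cv2.imwrite("pics/w8.png",p)
E
```

```text
t 10.6 tcp [ 0.6248 -0.2329  0.154 ] thx 70.01 tilt [-0.002  0.001 -1.   ] F [ 0.3  -0.41 -0.38] w 0.0853 q [ 0.51  0.6  -0.37  1.53  0.23  1.06 -0.26]
[-0.8 -0.2  1. ] 0.0
```

View pics/w8.png

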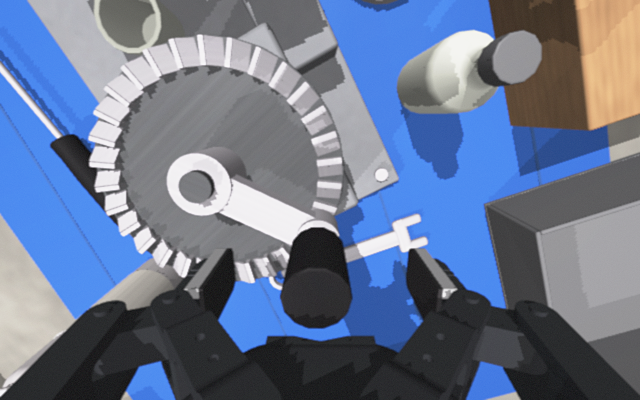

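Knob at (318,280), centred between the pads. Close.

Call:
carry_out:
  motion: [0,0,0,0,0,0,0,0,0,0,0,0,0,0,0,0,0,0,0,0,0,0,0,0,0,0,0,0,0,0,0,0,0,0,0,0]
  grip: 0

```text
time: 11.4
eef_pos: [0.6237, -0.2338, 0.1556]
ee_rot: [-0.001, 0.82, 0.573, -0.001]
force: [-9.8, 2.6, 10.2]
width: 0.0289
```

Call:
carry_out:
  motion: [0,0,-2,0,0,0,-4,0,0,0,-6,0,0,0,-8,0,0,0,-10,0,0,0,-12,0,0,0,-13,0,0,0,-13,0]

```text
time: 12.07
eef_pos: [0.6224, -0.2348, 0.1664]
ee_rot: [-0.002, 0.82, 0.572, -0.002]
force: [-9.7, 0.5, -3.8]
width: 0.0286
```

```bash
python3 - <<'E'
from h import *
st()
p,d=imaging.read_camera("scene");cv2.imwrite("pics/s9.png",cv2.resize(p[120:300,150:370],None,fx=3,fy=3))
s=manip.sense();A=np.array([.572,-.181]);k=s["eef_pos"][:2]-A;print(np.hypot(*k),np.degrees(np.arctan2(k[1],k[0])))
E
```

```text
t 12.07 tcp [ 0.6224 -0.2348  0.1664] thx 69.85 tilt [-0.006  0.    -1.   ] F [-9.68  0.51 -3.84] w 0.0286 q [ 0.51  0.59 -0.37  1.51  0.23  1.09 -0.26]
0.07374421535176985 -46.93240346670859
```

View pics/s9.png

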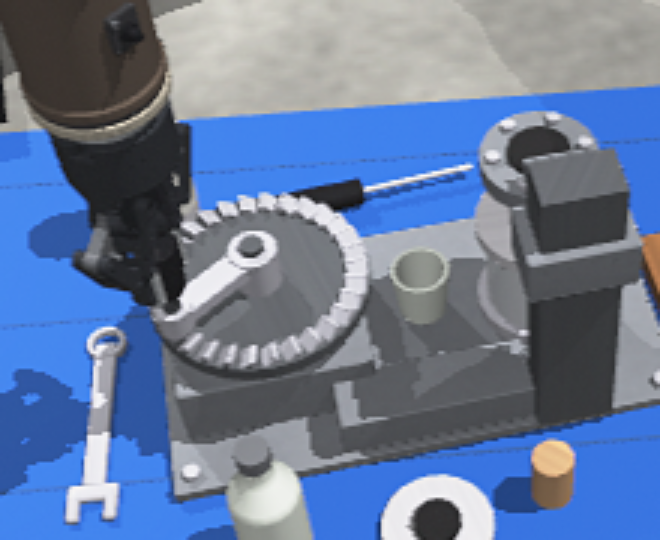

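The pawl is up: TCP rose 12.4 mm with −3.8 N, and the head is still up in view. Work out the arc.

```bash
cat >> h.py <<'E'
def arc(a0,a1,n,r=.0745,thx=70.):
    """world angles in rad (decreasing=cw); print tool rows"""
    x=np.array([np.cos(np.radians(thx)),np.sin(np.radians(thx))]);y=np.array([x[1],-x[0]])
    p0=np.array([np.cos(a0),np.sin(a0)])*r;o=[]
    for a in np.linspace(a0,a1,n+1)[1:]:
        d=(np.array([np.cos(a),np.sin(a)])*r-p0)*1000; o+=[round(float(d@x),1),round(float(d@y),1),0,0]
    print(o)
E
python3 - <<'E'
from h import *
a=np.radians(-45.1)
arc(a,a-1.2,12);arc(a-1.2,a-2.4,12);arc(a-2.4,a-3.55,12)
E
```

```text
[-6.6, -3.5, 0, 0, -12.8, -7.6, 0, 0, -18.5, -12.4, 0, 0, -23.8, -17.6, 0, 0, -28.5, -23.4, 0, 0, -32.6, -29.6, 0, 0, -36.0, -36.2, 0, 0, -38.8, -43.1, 0, 0, -40.9, -50.3, 0, 0, -42.2, -57.6, 0, 0, -42.9, -65.0, 0, 0, -42.7, -72.5, 0, 0]
[0.9, -7.4, 0, 0, 2.5, -14.7, 0, 0, 4.8, -21.7, 0, 0, 7.8, -28.6, 0, 0, 11.5, -35.0, 0, 0, 15.8, -41.1, 0, 0, 20.7, -46.7, 0, 0, 26.1, -51.8, 0, 0, 32.0, -56.3, 0, 0, 38.4, -60.2, 0, 0, 45.1, -63.5, 0, 0, 52.1, -66.1, 0, 0]
[6.9, -1.8, 0, 0, 14.0, -2.9, 0, 0, 21.1, -3.4, 0, 0, 28.2, -3.2, 0, 0, 35.3, -2.3, 0, 0, 42.2, -0.7, 0, 0, 49.0, 1.6, 0, 0, 55.6, 4.4, 0, 0, 61.8, 7.9, 0, 0, 67.6, 12.0, 0, 0, 73.1, 16.6, 0, 0, 78.1, 21.7, 0, 0]
```

Call:
carry_out:
  motion: [-6.6,-3.5,0,0,-12.8,-7.6,0,0,-18.5,-12.4,0,0,-23.8,-17.6,0,0,-28.5,-23.4,0,0,-32.6,-29.6,0,0]

```text
time: 12.62
eef_pos: [0.5837, -0.2537, 0.1663]
ee_rot: [-0.002, 0.82, 0.573, -0.001]
force: [-6.0, 3.9, -3.9]
width: 0.0286
```

```bash
cat >> h.py <<'E'
def hd():
    s=manip.sense();A=np.array([.572,-.181]);k=s["eef_pos"][:2]-A;print("r",round(np.hypot(*k),4),"ang",round(np.degrees(np.arctan2(k[1],k[0])),1))
    c=imaging.calibration("scene");p,d=imaging.read_camera("scene");P=cloud(c,d)[...].reshape(-1,3)
    k=(np.hypot(P[:,0]-.5425,P[:,1]-.036)<.035)&(P[:,2]>.12);print("head top z",k.sum(),np.round(np.percentile(P[k,2],[10,50,90]),4))
    return p
E
python3 - <<'E'
from h import *
st();p=hd();cv2.imwrite("pics/s10.png",cv2.resize(p[120:300,150:370],None,fx=3,fy=3))
P=np.load("sceneP.npy").reshape(-1,3);k=(np.hypot(P[:,0]-.5425,P[:,1]-.036)<.035)&(P[:,2]>.12);print("orig",np.round(np.percentile(P[k,2],[10,50,90]),4))
a=np.radians(-45.1)
arc(a-.6,a-1.8,12)
E
```

```text
t 12.62 tcp [ 0.5837 -0.2537  0.1663] thx 69.91 tilt [-0.005  0.002 -1.   ] F [-6.04  3.89 -3.93] w 0.0286 q [ 0.57  0.54 -0.37  1.59  0.22  1.05 -0.21]
r 0.0737 ang -80.8
head top z 352 [0.1764 0.1796 0.1824]
orig [0.1852 0.1889 0.1922]
[-3.5, -6.6, 0, 0, -6.2, -13.5, 0, 0, -8.3, -20.7, 0, 0, -9.7, -28.0, 0, 0, -10.3, -35.4, 0, 0, -10.2, -42.8, 0, 0, -9.3, -50.2, 0, 0, -7.7, -57.5, 0, 0, -5.4, -64.6, 0, 0, -2.3, -71.4, 0, 0, 1.3, -77.9, 0, 0, 5.7, -83.9, 0, 0]
```

View pics/s10.png

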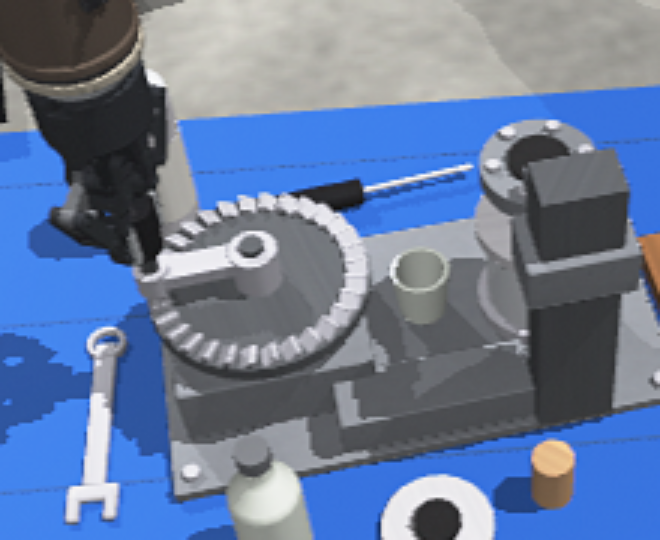

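Head dropped 9 mm for 0.6 rad, forces about 7 N: as expected. Continue.

Call:
carry_out:
  motion: [-3.5,-6.6,0,0,-6.2,-13.5,0,0,-8.3,-20.7,0,0,-9.7,-28,0,0,-10.3,-35.4,0,0,-10.2,-42.8,0,0,-9.3,-50.2,0,0,-7.7,-57.5,0,0,-5.4,-64.6,0,0,-2.3,-71.4,0,0,1.3,-77.9,0,0,5.7,-83.9,0,0]

```text
time: 13.67
eef_pos: [0.5078, -0.2192, 0.1669]
ee_rot: [-0.002, 0.82, 0.573, -0.001]
force: [-3.6, 3.9, -5.0]
width: 0.0284
```

```bash
python3 - <<'E'
from h import *
st();p=hd()
a=np.radians(-45.1)
arc(a-1.8,a-3.0,12)
E
```

```text
t 13.67 tcp [ 0.5078 -0.2192  0.1669] thx 69.91 tilt [-0.003  0.002 -1.   ] F [-3.58  3.93 -4.98] w 0.0284 q [ 0.61  0.42 -0.4   1.8   0.2   0.96 -0.22]
r 0.0747 ang -149.2
head top z 264 [0.1581 0.1613 0.1649]
[4.9, -5.6, 0, 0, 10.3, -10.7, 0, 0, 16.2, -15.2, 0, 0, 22.6, -19.1, 0, 0, 29.3, -22.4, 0, 0, 36.3, -25.0, 0, 0, 43.5, -26.9, 0, 0, 50.8, -28.0, 0, 0, 58.3, -28.4, 0, 0, 65.7, -28.0, 0, 0, 73.1, -27.0, 0, 0, 80.3, -25.1, 0, 0]
```

Call:
carry_out:
  motion: [4.9,-5.6,0,0,10.3,-10.7,0,0,16.2,-15.2,0,0,22.6,-19.1,0,0,29.3,-22.4,0,0,36.3,-25,0,0,43.5,-26.9,0,0,50.8,-28,0,0,58.3,-28.4,0,0,65.7,-28,0,0,73.1,-27,0,0,80.3,-25.1,0,0]

```text
time: 14.72
eef_pos: [0.5126, -0.1333, 0.1672]
ee_rot: [-0.002, 0.819, 0.574, 0.0]
force: [-2.5, 10.0, -3.9]
width: 0.0287
```

```bash
python3 - <<'E'
from h import *
st();p=hd();cv2.imwrite("pics/s11.png",cv2.resize(p[120:300,150:370],None,fx=3,fy=3))
a=np.radians(-45.1)
arc(a-3.0,a-3.55,6)
E
```

```text
t 14.72 tcp [ 0.5126 -0.1333  0.1672] thx 70.01 tilt [-0.002  0.003 -1.   ] F [-2.47  9.99 -3.9 ] w 0.0287 q [ 0.48  0.39 -0.43  1.86  0.19  0.94 -0.38]
r 0.0761 ang 141.2
head top z 187 [0.1397 0.1431 0.1466]
[6.4, 2.3, 0, 0, 12.6, 5.2, 0, 0, 18.5, 8.6, 0, 0, 24.1, 12.5, 0, 0, 29.3, 17.0, 0, 0, 34.0, 21.9, 0, 0]
```

View pics/s11.png

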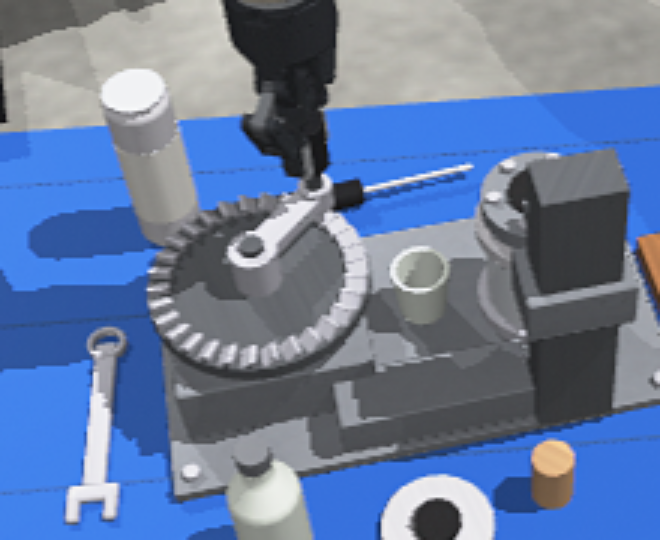

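Head is down 45.8 mm (3.05 rad); about 0.5 rad left.

Call:
carry_out:
  motion: [6.4,2.3,0,0,12.6,5.2,0,0,18.5,8.6,0,0,24.1,12.5,0,0,29.3,17,0,0,34,21.9,0,0,34,21.9,0,0]

```text
time: 15.35
eef_pos: [0.5442, -0.11, 0.1666]
ee_rot: [-0.002, 0.819, 0.574, -0.001]
force: [-5.3, 8.2, -4.7]
width: 0.0286
```

```bash
python3 - <<'E'
from h import *
st();p=hd();cv2.imwrite("pics/s12.png",cv2.resize(p[120:300,150:370],None,fx=3,fy=3))
a=np.radians(-45.1)
arc(a-3.55,a-3.62,2)
E
```

```text
t 15.35 tcp [ 0.5442 -0.11    0.1666] thx 70.0 tilt [-0.005  0.002 -1.   ] F [-5.33  8.25 -4.66] w 0.0286 q [ 0.42  0.43 -0.43  1.79  0.21  0.97 -0.44]
r 0.0762 ang 111.4
head top z 183 [0.1317 0.1348 0.139 ]
[1.7, 2.0, 0, 0, 3.3, 4.0, 0, 0]
```

View pics/s12.png

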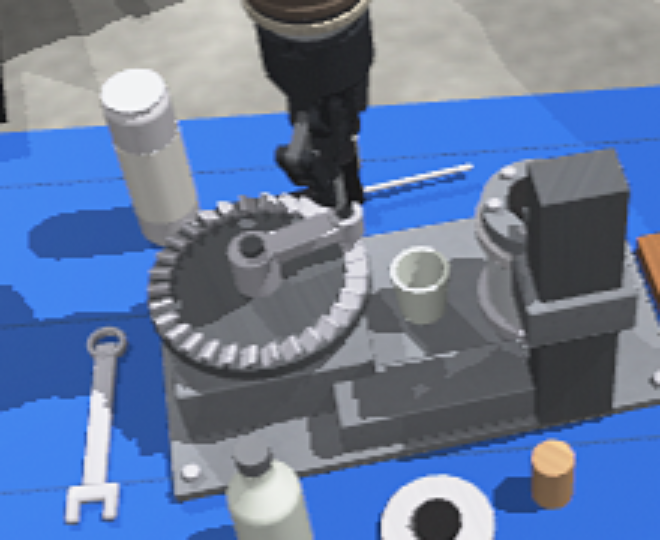

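Head down 54 mm by depth, and the load no longer pushes the knob forward: it rests home. Let the pawl down in the grip.

Call:
carry_out:
  motion: [0,0,2,0,0,0,4,0,0,0,6,0,0,0,8,0,0,0,10,0,0,0,12,0,0,0,13,0,0,0,13,0]

```text
time: 16.07
eef_pos: [0.545, -0.1097, 0.1562]
ee_rot: [-0.001, 0.819, 0.574, 0.0]
force: [-11.7, 8.2, 15.7]
width: 0.0287
```

```bash
python3 - <<'E'
from h import *
st();p=hd()
E
```

```text
t 16.07 tcp [ 0.545  -0.1097  0.1562] thx 69.99 tilt [-0.001  0.002 -1.   ] F [-11.7    8.16  15.69] w 0.0287 q [ 0.42  0.44 -0.43  1.81  0.22  0.94 -0.45]
r 0.0762 ang 110.7
head top z 187 [0.1316 0.1352 0.1389]
```

Back to the z at gripping (156.2 vs 155.6 mm), so the pawl is fully in the gap. Open, then rise.

Call:
carry_out:
  motion: [0,0,-1,0,0,0,-1,0,0,0,-1,0,0,0,-1,0,0,0,-1,0,0,0,-1,0,0,0,-1,0,0,0,-1,0]
  grip: 100

```text
time: 16.78
eef_pos: [0.5458, -0.1123, 0.1556]
ee_rot: [-0.0, 0.82, 0.573, -0.0]
force: [0.0, -0.8, 0.7]
width: 0.0857
```

```bash
python3 - <<'E'
from h import *
st();p=hd();cv2.imwrite("pics/s13.png",cv2.resize(p[120:300,150:370],None,fx=3,fy=3))
p,d=imaging.read_camera("wrist");cv2.imwrite("pics/w13.png",p)
E
```

```text
t 16.78 tcp [ 0.5458 -0.1123  0.1556] thx 69.88 tilt [-0. -0. -1.] F [ 0.02 -0.84  0.65] w 0.0857 q [ 0.42  0.44 -0.42  1.81  0.22  0.94 -0.45]
r 0.0736 ang 110.9
head top z 180 [0.1314 0.1348 0.1392]
```

View pics/s13.png

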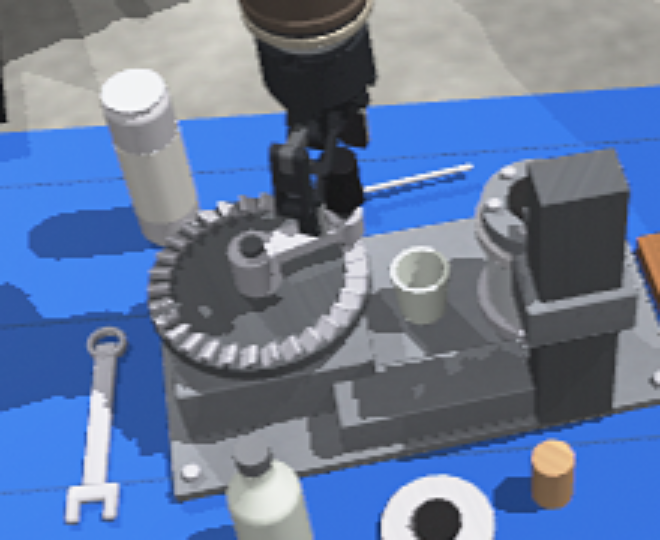

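View pics/w13.png

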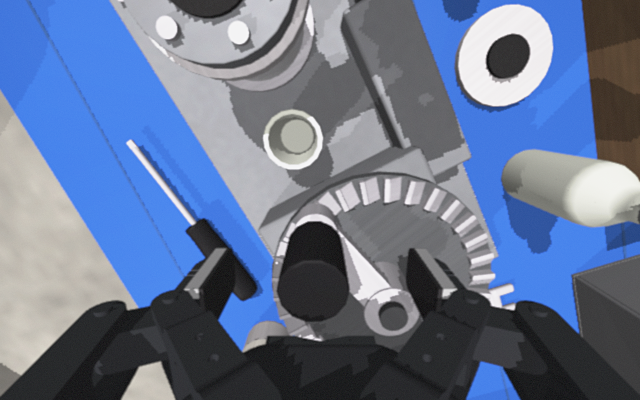

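The knob (312,270) is free between the open pads and no force remains. Rise clear and check.

Call:
carry_out:
  motion: [0,0,-10,0,0,0,-30,0,0,0,-60,0,0,0,-95,0,0,0,-130,0,0,0,-165,0,0,0,-180,0,0,0,-180,0]

```text
time: 17.55
eef_pos: [0.5476, -0.1119, 0.341]
ee_rot: [0.003, 0.82, 0.573, 0.003]
force: [0.6, 0.8, 0.2]
width: 0.0857
```

Call:
carry_out:
  motion: [-30,0,0,0,-70,0,0,0,-110,0,0,0,-150,0,0,0,-180,0,0,0,-180,0,0,0,-180,0,0,0]

```text
time: 18.13
eef_pos: [0.4826, -0.2832, 0.3352]
ee_rot: [-0.0, 0.821, 0.571, -0.0]
force: [0.3, 0.7, -0.4]
width: 0.0852
```

```bash
python3 - <<'E'
from h import *
st();p=hd();cv2.imwrite("pics/s14.png",p)
for n in("scene","top"):
    c=imaging.calibration(n);p,d=imaging.read_camera(n);P=cloud(c,d).reshape(-1,3)
    k=(P[:,2]>.18)&(P[:,2]<.215)&(np.hypot(P[:,0]-.545,P[:,1]+.111)<.03)
    if k.sum()>5: print(n,"knob top",k.sum(),P[k].mean(0),np.percentile(P[k,2],[50,90]))
    hsv=cv2.cvtColor(p,cv2.COLOR_BGR2HSV).reshape(-1,3)
    m=(hsv[:,0]>3)&(hsv[:,0]<16)&(hsv[:,1]>110)&(P[:,1]>.29)&(P[:,1]<.44)&(P[:,0]>.38)&(P[:,0]<.7)&(P[:,2]>.03)&(P[:,2]<.06)
    q=P[m];print(m.sum(),cv2.minAreaRect((q[:,:2]*1000).astype(np.float32)),np.percentile(q[:,2],[2,50,98]))
E
```

```text
t 18.13 tcp [ 0.4826 -0.2832  0.3352] thx 69.64 tilt [-0.001  0.    -1.   ] F [ 0.29  0.74 -0.4 ] w 0.0852 q [ 0.71  0.29 -0.36  1.55  0.11  1.33 -0.02]
r 0.1358 ang -131.2
head top z 181 [0.132  0.1349 0.1389]
scene knob top 167 [ 0.54973622 -0.11056831  0.19323099] [0.19538094 0.1978428 ]
1142 ((535.0213012695312, 367.5686950683594), (61.96957778930664, 212.328369140625), 86.76844787597656) [0.03199082 0.03976064 0.04343474]
top knob top 109 [ 0.54410611 -0.11153476  0.19601023] [0.19620428 0.19996604]
874 ((534.8475952148438, 366.6111145019531), (59.419830322265625, 206.81166076660156), 86.34900665283203) [0.03401931 0.04019372 0.0462457 ]
```

View pics/s14.png

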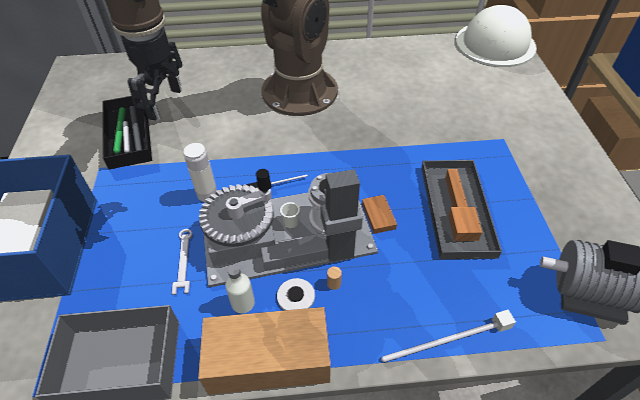

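Knob top at 195 to 196 mm, as at the start, so the pawl is down. The head is down 54 mm, the prop is flat in the tray (460,205), and the bystanders look where they were. Handing in.

```bash
python3 -c "
from h import *
print(ticket.finish_job())"
```

```text
the job is handed in; nothing more can be done
None
```

I drew the prop out and laid it in the tray. Then I lifted the pawl by the knob, turned the crank back in the grip until the head rested home, let the pawl down and let go. I handed the job in at about 18 s; no verdict is given.

My last checks before handing in:
- **Prop:** flat and let go, its middle about 3 mm from the tray's centre and its top about 40 mm above the sheet.
- **Head:** its top is 54 mm lower than at the start, against the 53 mm given for home. That is within the depth cameras' accuracy.
- **Pawl:** the knob's top is at 195–196 mm, the same as before lifting, so the pawl sits down in the gap.
- **Robot:** nothing is touching it, with under 1 N at the wrist.
- **Bystanders:** I compared these by eye in the scene image only, and they look unmoved.

No check failed. The cameras disagreed with each other by up to about 6 mm on the knob's final position, and by 1–3 mm on most other points.

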